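# Dip the taller pipe stub for depth

### The arm

A 6-joint arm with a two-finger parallel gripper is mounted at the origin on a cart in front of the work surface, level with it; the furniture and walls round the work are solid. World frame = base frame: x ahead of the robot, y to its left, z up, the work surface at z = 0. Lengths are in m, angles in rad, forces in N, time in s.
With the tool pointing down it reaches from about 0.3 to 0.775 m from the base axis. Payload 14.6 kg.
Tool frame: the origin (TCP) lies on the centre line of the jaws, within the pads' length; the fingertips stand 17 mm ahead of it and the grasp point (between the pads) lies 2 mm behind it; z points along the fingers, x is the direction in which the jaws open and shut, and the axes are right-handed (so a half turn about z gives the same grasp; the last joint's range is limited). The gripper opens to 94 mm and grips with 3 to 60 N. Pads are 16 mm wide; open, the fingers measure 119 mm over their backs; the gripper's body (75 mm by 177 mm) begins 78 mm behind the grasp point.
Start: joints at [1.274, 0.3, 1.521, -0, 1.321, -0.067], TCP at [0.125, 0.536, 0.222] pointing down, gripper open.
Joint ranges: [-3.03, 3.03], [-0.79, 2.21], [0.23, 2.52], [-1.04, 4.18], [0, 3.07], [-2.55, 2.55]. Speed limits (rad/s): [2.22, 2.22, 2.57, 3.14, 3.14, 3.14].

### API

Orientations are given as [roll, pitch, yaw] about the fixed x, y, z axes, in that order (R = Rz(yaw) Ry(pitch) Rx(roll)).
In Python, from station import ctrl gives the robot as it stands. The module is installed in compiled form; this text tells all that it offers.
- The arm moves only by the tool drive_tool, never from a script. Its argument "increments" is a list of rows, each a list of 3 entries, a list of its own where there are three numbers: the turn, a rotation vector about the tool's x, y, z in degrees, then the shift along the tool's x, y, z in mm, then the opening, from 0 (shut) to 1 (fully open). In form: [[[ax, ay, az], [dx, dy, dz], hand], ...]. A call has 1 to 20 rows; each row shifts and turns the commanded pose from where the row before left it, along the tool's axes as they then stand; what a row does not reach is not made up. A row lasts 1/8 s, in which the tool goes at most 62.5 mm and 10.7 degrees, less where a joint would pass 70% of its speed; a pose out of reach is approached as far as the arm can. A call with a gripper value outside its range is refused whole. The fingers move at their own pace and stop on an object; "squeeze" is the grip in N (left out, the last holds). Time passes only in rows, so rows that do not move let the fingers close. It gives the time, the measured TCP pose, the force and the opening at its end, in the units of the state.
- ctrl.get_obs(): the state, without advancing time (a new reading comes with each control period).
- ctrl.camera(name): name is "scene" or "top" or "wrist"; returns the picture (420x560x3 uint8, red, green, blue); there is no depth.
- ctrl.calibration(name): a dict with "fx", "fy", "cx", "cy" (pixels), "k1" (the pictures are not rectified: a ray, as slopes to the right and down, at radius r is drawn at 1 + k1 r^2 times it, then the intrinsics apply), "rvec" (rotation vector, rad) and "tvec" (3), from world to camera coordinates, as OpenCV has them. Camera axes: x right, y down, z forward; pixel columns grow to the right and rows downward; lengths in m; the calibration is good to about 2 mm. A picture is of the moment at which its call begins: read the wrist's pose just before it. calibration takes no time and is no camera call; for the wrist camera it gives the pose at the moment of the call.
- ctrl.hand_in(): hands the job in, once; it reports no verdict.
The state is a dict: "time_s": time; "qpos": joint angles; "joint_vel": joint speeds; "tau": joint torques, N m; "ee_pos": TCP position; "eef_rot": TCP orientation; "force": force on the tool from outside, world axes, zero at the start; "moment": the same for the moment, N m; "grip_width": finger opening in m.
Only numpy, scipy, OpenCV 4.12 (cv2) and the standard library are available. Lean on these libraries where they do the work, as an engineer would, in place of code of your own. Each camera call takes 0.05 s, during which the arm holds its last target.

### The job

Find out how deep the taller of the two capped pipe stubs is: lift the dip rod out of its holder by the grip and lower it into the bell mouth of the taller stub until its foot rests on the closed bottom, and only then let go. Leave the rod standing in that stub so that its ring marks can be read, and do not put it into the shorter stub.

Things in the scene. Friction and masses are not known exactly. Their poses are not given: they have to be found in the camera images.
- dip_rod: Loose straight dip rod, about 0.09 kg, 170 mm long: a round steel stem 12 mm in diameter with dark ring marks every 10 mm, and at its top a round black grip 24 mm in diameter that reaches from 120 to 170 mm above the foot. It starts upright in the holder. Origin: centre of its foot (the lower end); z runs along the rod up to the grip. Round, so its yaw does not matter.
- rod_holder: Fixed steel block, 70 x 90 mm (x, y), 45 mm high. The rod stands in an upright blind hole in its middle, 15 mm in diameter, whose floor is 8 mm above the table: the rod must rise 37 mm to be free. Origin: centre of the underside; z up. To its left a long pipe leans on the big pan; it passes x 0.34, y 0.18 at table height and ends at x 0.51, y 0.15, z 0.38: cross over it above 0.42 m.
- tall_stub: The taller stub, fixed to the table: an upright steel pipe 110 mm high with a closed bottom on a round flange 72 mm in diameter. Its pipe is 30 mm outside and 24 mm inside; the top 18 mm is a bell mouth 46 mm outside and 40 mm inside, which narrows to the pipe over the 16 mm below it. The floor inside is 10 mm above the table. Origin: centre of the underside, on the pipe's axis; z up.
- short_stub: The shorter stub, fixed to the table: the same pipe, bell mouth, flange and inner floor height (10 mm), but only 65 mm high. Not to be used. Origin: centre of the underside, on the pipe's axis; z up. The open toolbox to the right of the stubs, beyond y -0.29, is 0.27 m high.
There are look-alikes about, which are no part of the job. What is meant by the dip_rod is not green, and is the larger of those in its own colour.

How it is judged:
On the way:
1. the rod, still held by the fingers, is lowered in the taller stub to within 10 mm of its floor (horizontal distance between dip_rod and tall_stub below 0.012 m and z of dip_rod in the frame of tall_stub below 0.02 m and contact force between the fingers and dip_rod above 0.5 N), for 0.1 s.
At the end, for the whole second after the job is handed in: The rod stands at rest in the taller stub, its foot within 12 mm of the stub's axis and at most 5 mm above the inner floor (15 mm above the stub's underside), leaning less than 17 degrees (horizontal distance between dip_rod and tall_stub below 0.012 m and z of dip_rod in the frame of tall_stub below 0.015 m and angle between dip_rod's own z axis and vertical below 0.3 rad and linear speed of dip_rod below 0.03 m/s); the robot touches nothing.
It fails at once if the rod is put into the shorter stub (horizontal distance between dip_rod and short_stub below 0.02 m and z of dip_rod in the frame of short_stub below 0.055 m).
It also fails if it takes over 42 s, if anything falls off the work surface, if the arm or the gripper's body presses on something with over 40 N, if the wrist force passes 120 N, or if a joint passes its speed limit or range.

## Working session

There is one attempt and no reset: what is moved stays moved. The work goes in short steps, Python scripts to look and compute and a tool call to move; the robot and the scene stay as the last step left them, time stands still between calls to the robot, and variables do not carry over. Pictures are saved under pics/ and viewed, and the job is handed in when it is done.

Besides the shell and the picture viewer there is one more tool, called after "Emit:" by a JSON object that holds its "method" and its "body". drive_tool: Moves the arm, as the interface text tells. Its arguments: {"type":"object","properties":{"increments":{"type":"array"},"squeeze":{"type":"number"}},"required":["increments"]}

```bash
mkdir -p pics; cat > h.py <<'E'
import numpy as np,cv2
from station import ctrl
def snap(n,f):
    c=ctrl.calibration(n); im=ctrl.camera(n); cv2.imwrite('pics/'+f,im[:,:,::-1]); return im,c
def ray(c,u,v):
    x=(u-c['cx'])/c['fx'];y=(v-c['cy'])/c['fy'];rd=np.hypot(x,y);r=rd
    for _ in range(50): r=rd/(1+c['k1']*r*r)
    s=r/rd if rd>0 else 1
    R,_=cv2.Rodrigues(np.array(c['rvec'],float)); d=R.T@np.array([x*s,y*s,1.]); o=-R.T@np.array(c['tvec'],float)
    return o,d
def onz(c,u,v,z):
    o,d=ray(c,u,v); return o+d*(z-o[2])/d[2]
def tri(c1,p1,c2,p2):
    o1,d1=ray(c1,*p1);o2,d2=ray(c2,*p2)
    A=np.stack([d1,-d2],1);t=np.linalg.lstsq(A,o2-o1,rcond=None)[0]
    a=o1+d1*t[0];b=o2+d2*t[1];return (a+b)/2,np.linalg.norm(a-b)
E
python3 - <<'E'
from h import *
for n in('scene','top','wrist'):
    im,c=snap(n,n+'0.png'); o,d=ray(c,c['cx'],c['cy']);print(n,o,d,c['fx'])
print(ctrl.get_obs())
E
```

```text
scene [ 0.1693332  -0.62678551  0.55967097] [ 0.4436181   0.65790488 -0.60857551] 545.4203777934156
top [ 0.43714555 -0.07134146  0.87808988] [ 0.10893724 -0.001146   -0.99404797] 407.6619795377792
wrist [0.0564053  0.55039183 0.38362547] [ 0.23471826 -0.05644627 -0.97042318] 346.0932109619735
{'time_s': 0.15, 'qpos': array([ 1.27440491e+00,  3.00341132e-01,  1.52139820e+00, -6.85207931e-06,
        1.32071580e+00, -6.65385886e-02]), 'joint_vel': array([ 0.00157306, -0.00200869, -0.00121066, -0.00153859, -0.00034986,
       -0.00173018]), 'tau': array([ 2.76206165e-04, -5.31969345e+01, -3.52819419e+01,  7.07495352e-02,
        2.36569229e-02, -5.83359110e-05]), 'ee_pos': array([0.12522952, 0.53537491, 0.22203499]), 'eef_rot': array([-3.14154193e+00,  8.61013442e-04,  1.34094522e+00]), 'force': array([ 0.52221549, -0.56862003, -0.72977839]), 'moment': array([-0.01854486,  0.02282947,  0.03719994]), 'grip_width': 0.09388053427656853}
```

View pics/scene0.png

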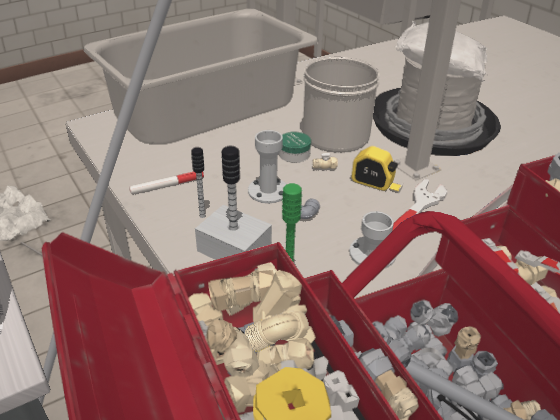

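View pics/top0.png

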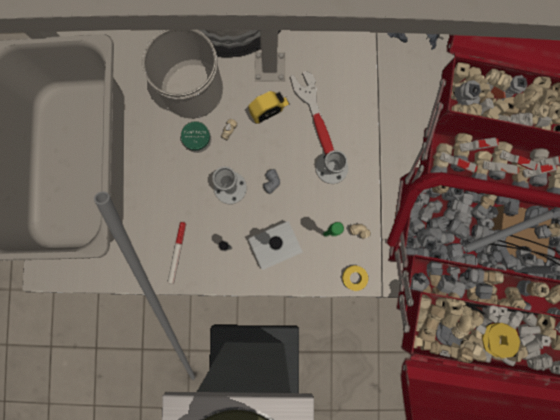

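View pics/wrist0.png

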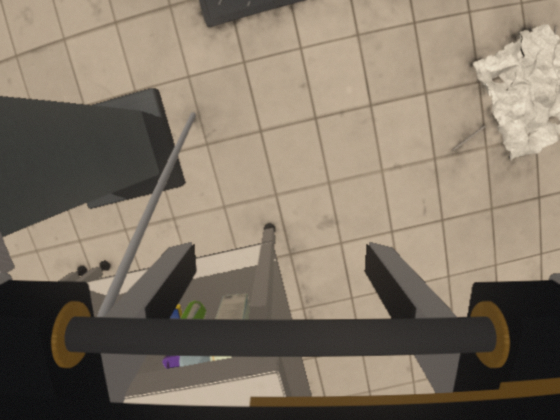

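The scene view shows the large black-gripped rod in its holder (about 231,190), a small black look-alike at (199,180), a green one at (291,215), the tall stub at (268,165) and the short stub at (375,235). In the top view the rod is at (276,243), the tall stub's mouth at (225,179) and the short stub at (334,162). I'll measure these next.

```bash
python3 - <<'E'
from h import *
c=ctrl.calibration('top');t=cv2.imread('pics/top0.png')
cs=ctrl.calibration('scene');s=cv2.imread('pics/scene0.png')
cv2.imwrite('pics/z1.png',cv2.resize(t[150:280,195:355],None,fx=5,fy=4.6,interpolation=cv2.INTER_CUBIC)[:600])
cv2.imwrite('pics/z2.png',cv2.resize(s[120:270,180:330],None,fx=4,fy=4,interpolation=cv2.INTER_CUBIC))
# black grip in top
for im,cc,(y0,y1,x0,x1) in((t,c,(232,256,262,292)),(s,cs,(140,190,218,245))):
    m=(im[y0:y1,x0:x1].max(2)<50).astype(np.uint8)
    n,l,st,ce=cv2.connectedComponentsWithStats(m);i=1+np.argmax(st[1:,4]);print(st[i]+[x0,y0,0,0,0],ce[i]+[x0,y0])
for n,p,z in(('rod',(276,243),.178),('tall',(225,179),.11),('short',(334.5,162),.065),('small',(223,245),.13)):print(n,onz(c,*p,z))
for n,p,z in(('rod',(230.5,150),.178),('tall',(268,139),.11),('short',(376.5,222),.065)):print(n,onz(cs,*p,z))
E
```

```text
[269 237  13  12 120] [275.3        242.43333333]
[222 147  17  37 465] [230.20430108 164.08817204]
rod [ 0.46585271 -0.07631281  0.178     ]
tall [0.58990312 0.02224928 0.11      ]
short [ 0.63683911 -0.19475496  0.065     ]
small [0.46298856 0.02045967 0.13      ]
rod [ 0.4665072  -0.07679766  0.178     ]
tall [0.58781176 0.01846248 0.11      ]
short [ 0.63531232 -0.19953082  0.065     ]
```

View pics/z1.png

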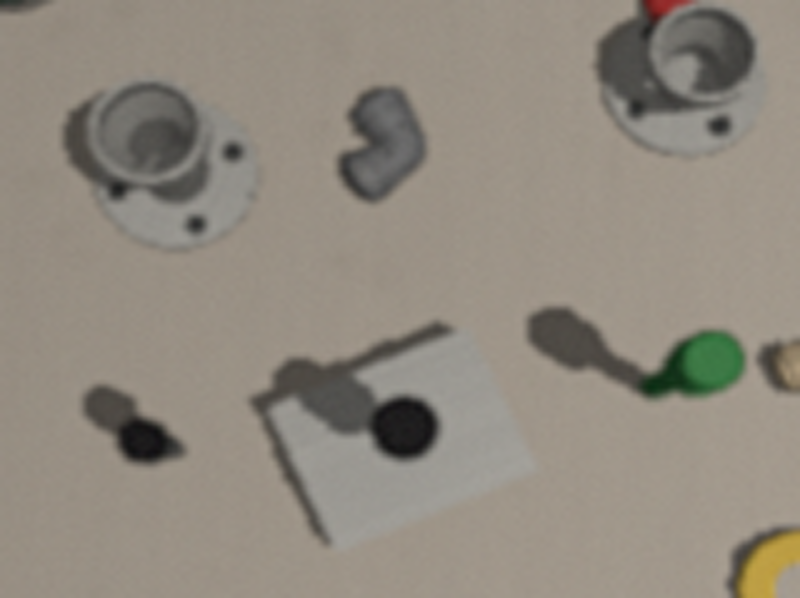

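View pics/z2.png

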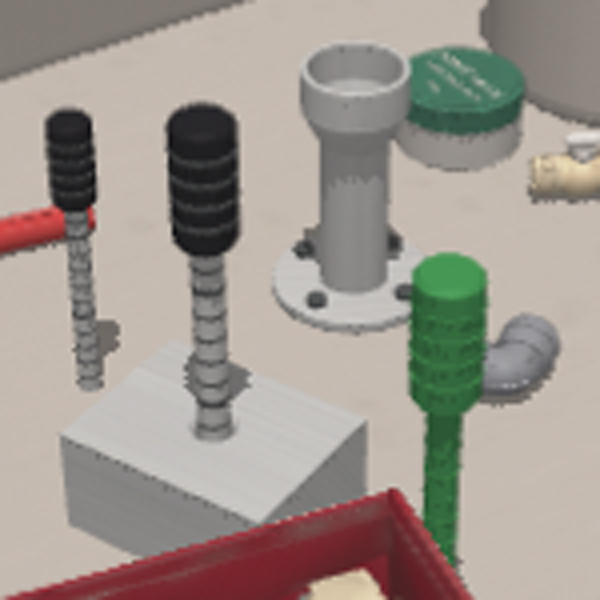

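```bash
python3 - <<'E'
from h import *
c=ctrl.calibration('top');cs=ctrl.calibration('scene')
for n,a,b in(('rod',(275.6,242.4),(230.5,149.8)),('tall',(224.4,178.3),(268.6,137.8)),('short',(334.6,161.2),(377,221))):
    print(n,tri(c,a,cs,b))
for p,z in(((224.4,178.3),.11),((230,190.8),.006),((275.6,242.4),.178)):print(onz(c,*p,z))
for p,z in(((268.6,137.8),.11),((230.5,149.8),.178)):print(onz(cs,*p,z))
o=ctrl.get_obs();print(o['ee_pos'],np.degrees(o['eef_rot']))
c=ctrl.calibration('wrist');from scipy.spatial.transform import Rotation as Ro
R=Ro.from_euler('xyz',o['eef_rot']).as_matrix();print(R)
oo,d=ray(c,c['cx'],c['cy']);print('cam in tool',R.T@(oo-o['ee_pos']),R.T@d)
E
```

```text
rod (array([ 0.46699584, -0.07567091,  0.17755872]), np.float64(0.00023293916911730278))
tall (array([0.59184063, 0.02347407, 0.10848611]), np.float64(0.0006332987071059562))
short (array([ 0.63959557, -0.19566324,  0.06226005]), np.float64(0.0009377910336643984))
[0.59125504 0.02343629 0.11      ]
[0.58469988 0.02340106 0.006     ]
[ 0.46687318 -0.07561541  0.178     ]
[0.59073041 0.02119117 0.11      ]
[ 0.46675936 -0.07635326  0.178     ]
[0.12522952 0.53537491 0.22203499] [-1.79997094e+02  4.93324363e-02  7.68305019e+01]
[[ 2.27832461e-01  9.73700318e-01 -2.45556004e-04]
 [ 9.73699968e-01 -2.27832587e-01 -8.26812584e-04]
 [-8.61013336e-04 -5.07231277e-05 -9.99999628e-01]]
cam in tool [-0.00118837 -0.07044315 -0.16166423] [-4.90888329e-04  2.41464743e-01  9.70409469e-01]
```

Emit:
{"method": "drive_tool", "body": {"increments": [[[0,0,0],[0,0,-40],1],[[0,0,0],[0,0,-50],1],[[0,0,0],[0,0,-50],1],[[0,0,0],[0,0,-50],1],[[0,0,0],[0,0,-45],1],[[0,0,0],[0,0,0],1]]}}

```text
time_s: 0.9
ee_pos: [0.1253, 0.5357, 0.4604]
eef_rot: [3.141, -0.005, 1.341]
force: [0.0, 0.2, -1.2]
grip_width: 0.0939
```

Emit:
{"method": "drive_tool", "body": {"increments": [[[0,0,3],[0,30,0],1],[[0,0,6],[0,55,0],1],[[0,0,6],[0,55,0],1],[[0,0,6],[0,55,0],1],[[0,0,6],[0,55,0],1],[[0,0,6],[0,55,0],1],[[0,0,6],[0,55,0],1],[[0,0,0],[0,0,0],1]]}}

```text
time_s: 1.9
ee_pos: [0.4345, 0.3583, 0.4558]
eef_rot: [3.141, 0.002, 0.655]
force: [-0.1, 1.1, 0.6]
grip_width: 0.0938
```

Emit:
{"method": "drive_tool", "body": {"increments": [[[0,0,3],[0,30,-5],1],[[0,0,6],[-5,55,0],1],[[0,0,6],[-5,55,0],1],[[0,0,6],[-5,55,0],1],[[0,0,6],[-5,55,0],1],[[0,0,6],[-10,55,0],1],[[0,0,6],[-15,50,0],1],[[0,0,6],[-15,50,0],1],[[0,0,2],[-10,15,0],1],[[0,0,0],[0,0,0],1]]}}

```text
time_s: 3.15
ee_pos: [0.4897, -0.0383, 0.4624]
eef_rot: [-3.141, -0.0, -0.159]
force: [-0.5, 0.3, 0.4]
grip_width: 0.094
```

```bash
cat > rel.py <<'E'
from h import *
from scipy.spatial.transform import Rotation as Ro
import sys
def rel(p):
    o=ctrl.get_obs();R=Ro.from_euler('xyz',o['eef_rot']).as_matrix()
    print('t',round(o['time_s'],2),'ee',o['ee_pos'].round(4),'rpy',np.degrees(o['eef_rot']).round(2),'q',o['qpos'].round(2),'F',o['force'].round(1),'w',round(o['grip_width'],4))
    print('tool shift mm',(R.T@(np.array(p)-o['ee_pos'])*1000).round(1))
    # rotation vector to make tool straight down keeping yaw
    print('level rotvec deg',np.degrees(Ro.from_matrix(R.T@Ro.from_euler('xyz',[np.pi,0,o['eef_rot'][2]]).as_matrix()).as_rotvec()).round(2))
if __name__=='__main__': rel([float(a) for a in sys.argv[1:4]])
E
python3 rel.py 0.467 -0.0757 0.156; python3 -c "
from h import *
snap('wrist','w1.png')"
```

```text
t 3.15 ee [ 0.4897 -0.0383  0.4624] rpy [-1.7998e+02 -1.0000e-02 -9.1300e+00] q [-0.15  0.11  1.21  0.    1.83  0.01] F [-0.5  0.3  0.4] w 0.094
tool shift mm [-16.6  40.7 306.4]
level rotvec deg [-0.02 -0.01  0.  ]
```

View pics/w1.png

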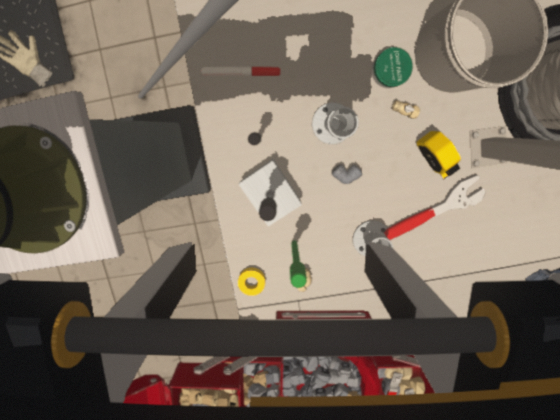

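The wrist view shows the rod's grip at about (268,208), the tall stub's mouth at about (342,122) and the short stub near (372,238). This gives a third reading, so I'll zoom in.

Emit:
{"method": "drive_tool", "body": {"increments": [[[0,0,0],[-16,40,0],1],[[0,0,0],[0,0,40],1],[[0,0,0],[0,0,50],1],[[0,0,0],[0,0,50],1],[[0,0,0],[0,0,50],1],[[0,0,0],[0,0,15],1],[[0,0,0],[0,0,0],1]]}}

```text
time_s: 4.08
ee_pos: [0.4684, -0.0749, 0.2579]
eef_rot: [-3.141, 0.0, -0.158]
force: [-0.2, 0.2, -0.4]
grip_width: 0.0941
```

```bash
python3 rel.py 0.467 -0.0757 0.156; python3 -c "
from h import *
im,c=snap('wrist','w2.png')
cv2.imwrite('pics/w1z.png',cv2.resize(cv2.imread('pics/w1.png')[90:240,230:380],None,fx=4,fy=4,interpolation=cv2.INTER_CUBIC))"
```

```text
t 4.08 ee [ 0.4684 -0.0749  0.2579] rpy [-1.7999e+02  2.0000e-02 -9.0700e+00] q [-0.24  0.1   1.67  0.    1.36 -0.08] F [-0.2  0.2 -0.4] w 0.0941
tool shift mm [ -1.2   1.  101.9]
level rotvec deg [-0.01  0.02 -0.  ]
```

View pics/w2.png

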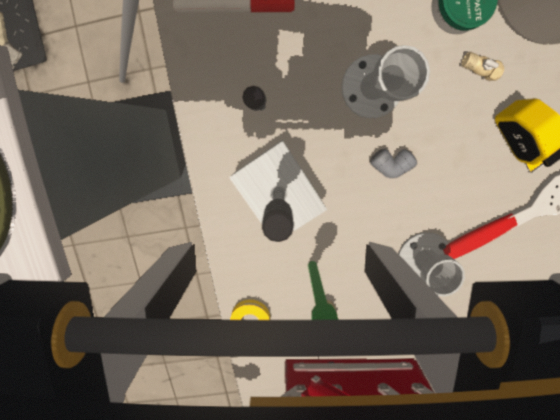

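View pics/w1z.png

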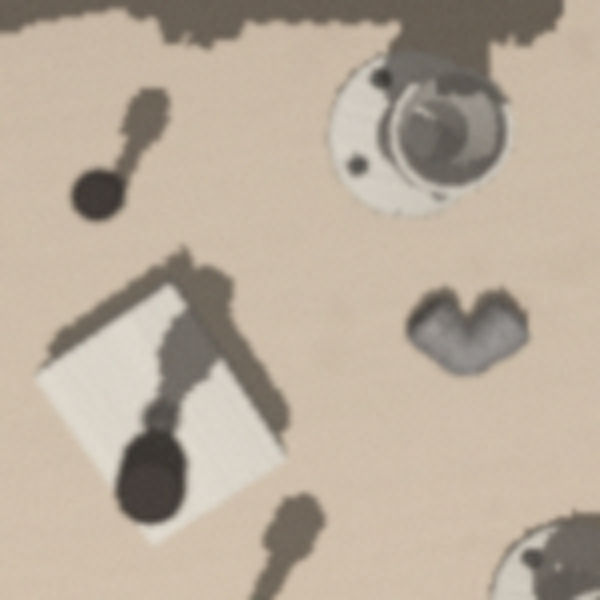

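The rod's top disc is at about (278,222) and the tall stub's rim at about (402,74) in the new view.

```bash
python3 - <<'E'
from h import *
c=ctrl.calibration('wrist')
im=cv2.imread('pics/w2.png')
cv2.imwrite('pics/w2z.png',np.hstack([cv2.resize(im[30:130,330:440],None,fx=3.6,fy=6),cv2.resize(im[180:280,230:330],None,fx=4,fy=6)]))
print(onz(c,402.5,74,.11),onz(c,278,222,.178))
E
```

```text
[0.59035126 0.02176834 0.11      ] [ 0.46694022 -0.07297279  0.178     ]
```

View pics/w2z.png

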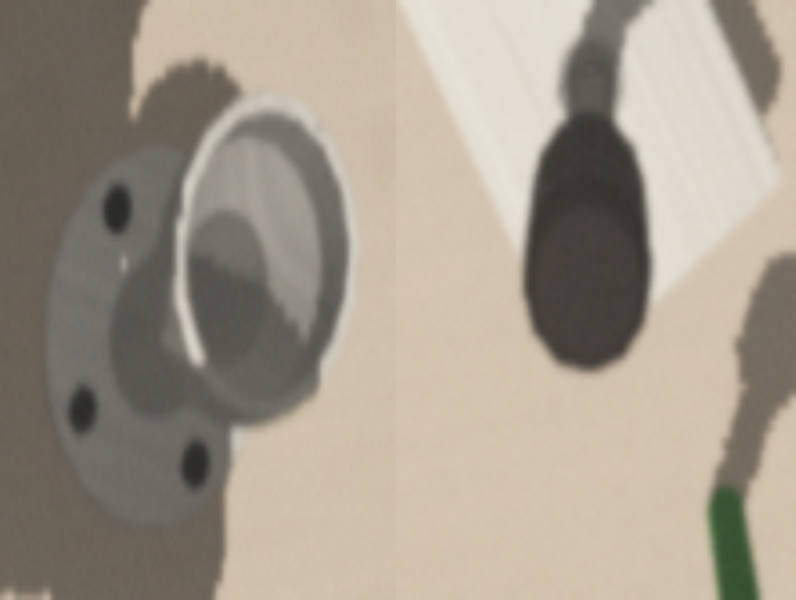

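Emit:
{"method": "drive_tool", "body": {"increments": [[[0,0,0],[-1,1,40],1],[[0,0,0],[0,0,40],1],[[0,0,0],[0,0,23],1],[[0,0,0],[0,0,0],1],[[0,0,0],[0,0,0],0.5],[[0,0,0],[0,0,0],0.2],[[0,0,0],[0,0,0],0.1],[[0,0,0],[0,0,0],0.1],[[0,0,0],[0,0,0],0.1],[[0,0,0],[0,0,0],0.1]], "squeeze": 25}}

```text
time_s: 5.38
ee_pos: [0.4667, -0.0765, 0.1544]
eef_rot: [-3.142, 0.0, -0.16]
force: [-0.6, -0.3, 1.3]
grip_width: 0.0372
```

Emit:
{"method": "drive_tool", "body": {"increments": [[[0,0,0],[0,0,0],0.05],[[0,0,0],[0,0,0],0.05],[[0,0,0],[0,0,0],0.05],[[0,0,0],[0,0,0],0.05],[[0,0,0],[0,0,0],0.05],[[0,0,0],[0,0,0],0.05]]}}

```text
time_s: 6.12
ee_pos: [0.4667, -0.0765, 0.1544]
eef_rot: [-3.142, 0.0, -0.16]
force: [-0.3, -0.3, -0.2]
grip_width: 0.0235
```

Emit:
{"method": "drive_tool", "body": {"increments": [[[0,0,0],[0,0,-10],0.05],[[0,0,0],[0,0,-15],0.05],[[0,0,0],[0,0,-20],0.05],[[0,0,0],[0,0,-25],0.05],[[0,0,0],[0,0,-25],0.05],[[0,0,0],[0,0,-25],0.05],[[0,0,0],[0,0,-20],0.05],[[0,0,0],[0,0,0],0.05]]}}

```text
time_s: 7.12
ee_pos: [0.4671, -0.0765, 0.2963]
eef_rot: [3.141, -0.003, -0.16]
force: [0.3, -0.4, -0.9]
grip_width: 0.0235
```

```bash
python3 rel.py 0.591 0.0225 0.294; python3 -c "
from h import *
snap('scene','s2.png');snap('wrist','w3.png')"
```

```text
t 7.12 ee [ 0.4671 -0.0765  0.2963] rpy [179.98  -0.19  -9.17] q [-0.24  0.07  1.62  0.    1.45 -0.08] F [ 0.3 -0.4 -0.9] w 0.0235
tool shift mm [ 106.5 -117.5    2.7]
level rotvec deg [ 0.02 -0.19 -0.  ]
```

View pics/s2.png

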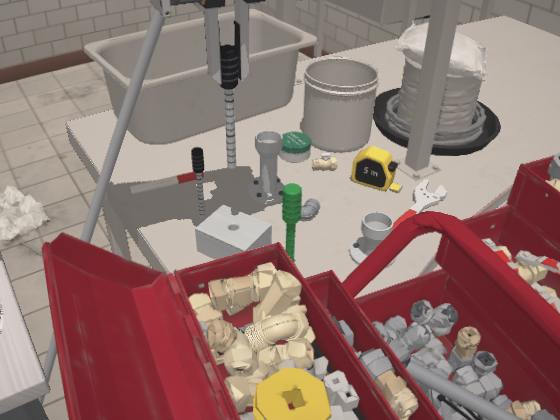

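View pics/w3.png

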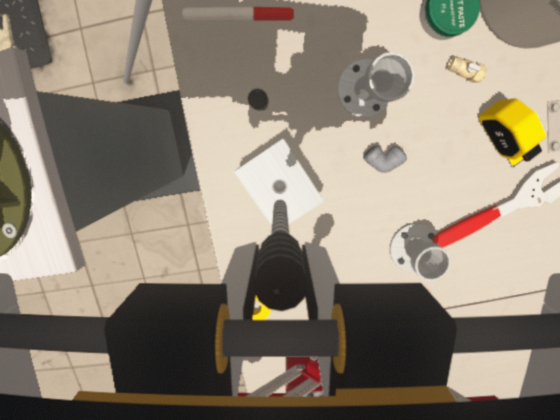

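Emit:
{"method": "drive_tool", "body": {"increments": [[[0,0,0],[15,-17,0],0.05],[[0,0,0],[25,-27,0],0.05],[[0,0,0],[25,-28,0],0.05],[[0,0,0],[25,-28,0],0.05],[[0,0,0],[16,-18,0],0.05],[[0,0,0],[0,0,0],0.05],[[0,0,0],[0,0,0],0.05]]}}

```text
time_s: 8.1
ee_pos: [0.5897, 0.0228, 0.2939]
eef_rot: [3.141, 0.001, -0.16]
force: [0.3, -0.5, -0.7]
grip_width: 0.0235
```

```bash
python3 rel.py 0.591 0.0225 0.156; python3 -c "
from h import *
a,cs=snap('scene','s3.png');b,c=snap('wrist','w4.png');
def z(im,y,x,f,n):cv2.imwrite('pics/'+n,cv2.resize(im[y[0]:y[1],x[0]:x[1],::-1],None,fx=f,fy=f,interpolation=cv2.INTER_CUBIC))
z(a,(20,220),(200,340),3,'s3z.png')
snap('top','t3.png')
"
```

```text
t 8.1 ee [0.5897 0.0228 0.2939] rpy [ 1.7998e+02  6.0000e-02 -9.1700e+00] q [-0.02  0.35  1.29 -0.    1.5   0.14] F [ 0.3 -0.5 -0.7] w 0.0235
tool shift mm [  1.5   0.  137.9]
level rotvec deg [0.02 0.06 0.  ]
```

View pics/s3z.png

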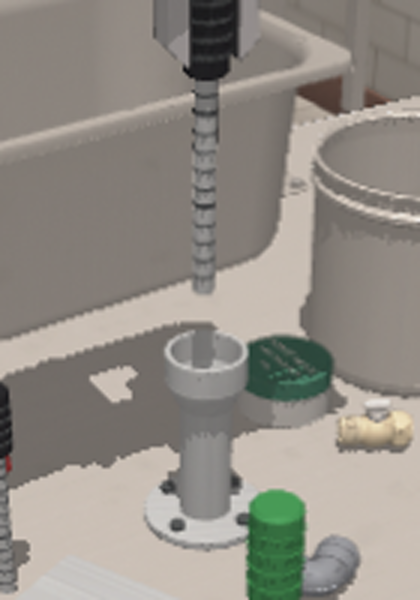

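View pics/w4.png

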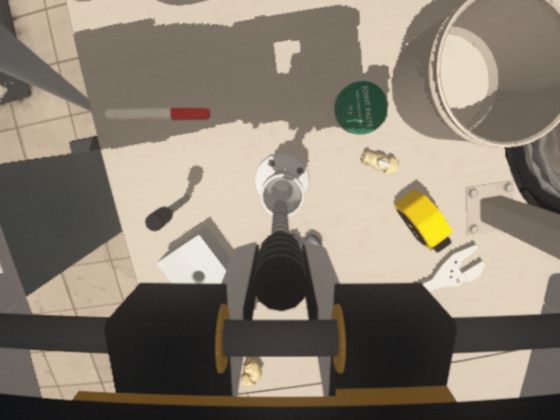

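The scene zoom has the foot at (204,291) over the mouth centre (205,352), and the wrist view has the stem over the mouth at (283,195), so they line up. I'll apply the 1.5 mm correction and start lowering.

Emit:
{"method": "drive_tool", "body": {"increments": [[[0,0,0],[1.5,0,10],0.05],[[0,0,0],[0,0,15],0.05],[[0,0,0],[0,0,15],0.05],[[0,0,0],[0,0,12],0.05],[[0,0,0],[0,0,10],0.05],[[0,0,0],[0,0,8],0.05],[[0,0,0],[0,0,0],0.05]]}}

```text
time_s: 9.12
ee_pos: [0.5916, 0.0229, 0.2239]
eef_rot: [3.141, 0.001, -0.16]
force: [0.6, -0.5, -0.5]
grip_width: 0.0236
```

```bash
python3 rel.py 0.591 0.0225 0.1564; python3 -c "
from h import *
a,cs=snap('scene','s4.png');b,c=snap('wrist','w5.png');
cv2.imwrite('pics/z5.png',np.hstack([cv2.resize(x[:,:,::-1],(390,600),interpolation=cv2.INTER_CUBIC) for x in (a[50:200,220:318],b[140:240,235:325])]))
"
```

```text
t 9.12 ee [0.5916 0.0229 0.2239] rpy [ 1.7999e+02  4.0000e-02 -9.1700e+00] q [-0.02  0.39  1.39 -0.    1.36  0.14] F [ 0.6 -0.5 -0.5] w 0.0236
tool shift mm [-0.4  0.5 67.5]
level rotvec deg [0.01 0.04 0.  ]
```

View pics/z5.png

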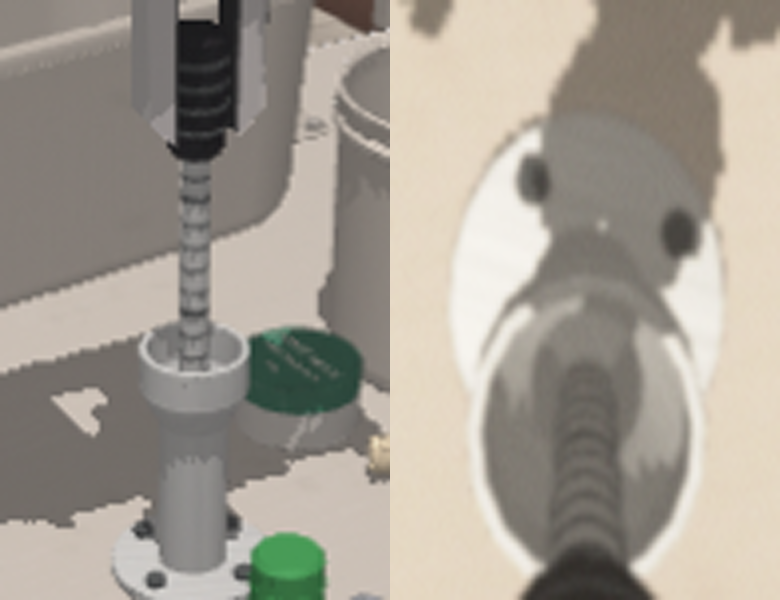

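The rod is in the bell and looks centred: stem at about x=195 against rim 140–249 in the scene zoom, and 585 against 470–703 in the wrist zoom.

Emit:
{"method": "drive_tool", "body": {"increments": [[[0,0,0],[0,0,8],0.05],[[0,0,0],[0,0,10],0.05],[[0,0,0],[0,0,10],0.05],[[0,0,0],[0,0,10],0.05],[[0,0,0],[0,0,10],0.05],[[0,0,0],[0,0,8],0.05],[[0,0,0],[0,0,5],0.05],[[0,0,0],[0,0,2],0.05],[[0,0,0],[0,0,0],0.05]]}}

```text
time_s: 10.35
ee_pos: [0.5917, 0.0229, 0.1615]
eef_rot: [-3.142, -0.0, -0.16]
force: [-0.3, 0.3, -1.5]
grip_width: 0.0236
```

Emit:
{"method": "drive_tool", "body": {"increments": [[[0,0,0],[0,0,2],0.05],[[0,0,0],[0,0,1],0.05],[[0,0,0],[0,0,1],0.05],[[0,0,0],[0,0,0],0.05]]}}

```text
time_s: 10.85
ee_pos: [0.5917, 0.0229, 0.1574]
eef_rot: [3.142, 0.0, -0.16]
force: [0.4, -0.5, -0.8]
grip_width: 0.0237
```

Emit:
{"method": "drive_tool", "body": {"increments": [[[0,0,0],[0,0,0.5],0.05],[[0,0,0],[0,0,0.5],0.05],[[0,0,0],[0,0,0],0.05]], "squeeze": 12}}

```text
time_s: 11.22
ee_pos: [0.5917, 0.0229, 0.1565]
eef_rot: [-3.142, -0.0, -0.16]
force: [-2.0, 0.1, -0.7]
grip_width: 0.0237
```

Emit:
{"method": "drive_tool", "body": {"increments": [[[0,0,0],[0,0,0.5],0.05],[[0,0,0],[0,0,0.5],0.05],[[0,0,0],[0,0,0],0.05]]}}

```text
time_s: 11.6
ee_pos: [0.592, 0.0229, 0.1564]
eef_rot: [-3.141, -0.001, -0.16]
force: [-1.4, -0.5, 8.0]
grip_width: 0.0238
```

The upward 8 N came at TCP z 0.1564, the height predicted for the foot on the stub floor. I'll release, keeping the opening even, and look.

Emit:
{"method": "drive_tool", "body": {"increments": [[[0,0,0],[0,0,0],0.3],[[0,0,0],[0,0,0],0.5],[[0,0,0],[0,0,0],0.8],[[0,0,0],[0,0,0],0.8],[[0,0,0],[0,0,0],0.8],[[0,0,0],[0,0,0],0.8],[[0,0,0],[0,0,0],0.8],[[0,0,0],[0,0,0],0.8]]}}

```text
time_s: 12.6
ee_pos: [0.5917, 0.0229, 0.1554]
eef_rot: [-3.142, 0.0, -0.16]
force: [0.4, 0.5, 0.5]
grip_width: 0.0752
```

```bash
python3 rel.py 0.592 0.0229 0.1564; python3 -c "
from h import *
a,cs=snap('scene','s6.png');b,c=snap('wrist','w6.png')
cv2.imwrite('pics/z6.png',np.hstack([cv2.resize(x[:,:,::-1],(390,600),interpolation=cv2.INTER_CUBIC) for x in (a[50:200,220:318],b[140:340,190:370])]))"
```

```text
t 12.6 ee [0.5917 0.0229 0.1554] rpy [-180.      0.     -9.17] q [-0.02  0.45  1.47  0.    1.22  0.14] F [0.4 0.5 0.5] w 0.0752
tool shift mm [ 0.3 -0.  -1. ]
level rotvec deg [-0.  0. -0.]
```

View pics/z6.png

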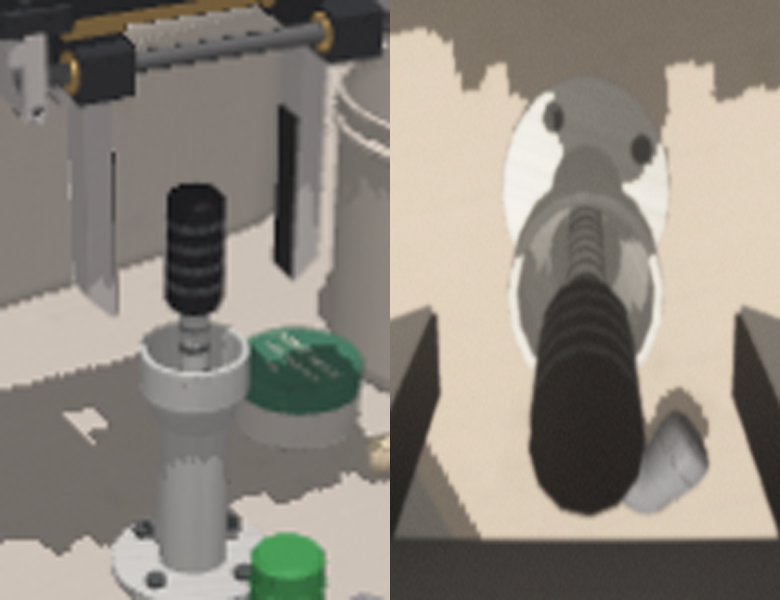

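The rod stands upright in the tall stub and clear of both open fingers. I'll rise straight up and check its height.

Emit:
{"method": "drive_tool", "body": {"increments": [[[0,0,0],[0,0,-15],0.8],[[0,0,0],[0,0,-25],0.8],[[0,0,0],[0,0,-30],0.8],[[0,0,0],[0,0,-25],0.8],[[0,0,0],[0,0,0],0.8],[[0,0,0],[0,0,0],0.8],[[0,0,0],[0,0,0],0.8],[[0,0,0],[0,0,0],0.8]]}}

```text
time_s: 13.7
ee_pos: [0.5915, 0.0229, 0.2498]
eef_rot: [3.141, 0.001, -0.16]
force: [0.2, 0.5, 0.1]
grip_width: 0.0749
```

```bash
python3 rel.py 0.592 0.0229 0.1564; python3 -c "
from h import *
a,cs=snap('scene','s7.png');b,c=snap('wrist','w7.png')
cv2.imwrite('pics/z7.png',np.hstack([cv2.resize(x[:,:,::-1],(390,600),interpolation=cv2.INTER_CUBIC) for x in (a[50:200,220:318],b[140:340,190:370])]))"
```

```text
t 13.7 ee [0.5915 0.0229 0.2498] rpy [ 1.7999e+02  6.0000e-02 -9.1700e+00] q [-0.02  0.38  1.36 -0.    1.41  0.14] F [0.2 0.5 0.1] w 0.0749
tool shift mm [ 0.6 -0.1 93.4]
level rotvec deg [0.01 0.06 0.  ]
```

View pics/z7.png

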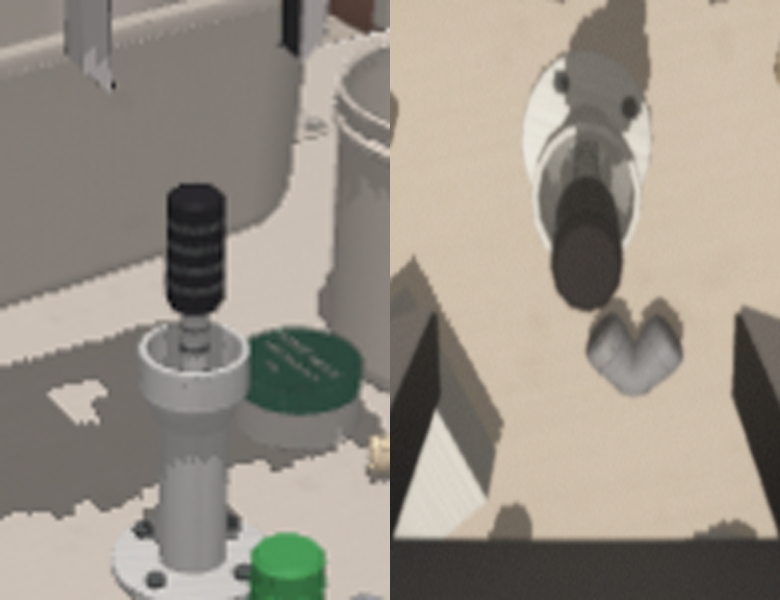

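```bash
python3 -c "
from h import *
print(tri(ctrl.calibration('scene'),(268.6,99.2),ctrl.calibration('wrist'),(280.6,231)))
print(ctrl.hand_in())"
```

```text
(array([0.59067185, 0.02135798, 0.17939876]), np.float64(0.0006862913512058074))
the job is handed in; nothing more can be done
None
```

The dip rod is standing upright on the floor of the taller stub, released, and the job is handed in at about 14 s of the 42 s allowed. `hand_in` reports no verdict.

**What I did:** I gripped the rod by its black grip, lifted it out of the holder and lowered it into the taller stub. At TCP z 0.156 m the wrist read 8 N upward. That is the height expected for the foot on the 10 mm floor. Only then did I open the fingers, and I drew the gripper straight up about 94 mm.

**Last checks:**
- **Position:** the top of the rod triangulates to (0.591, 0.021, 0.179) m. The expected height was 0.180 m, and the stub axis measured about (0.591, 0.0225) m.
- **Attitude:** in the scene and wrist pictures the rod shows no visible lean and did not move between the release and the withdrawal.
- **Contact:** the open fingers are clear of the rod, and the wrist force is about 0.5 N, which is noise level.

None of the last checks failed. The camera estimates of the stub axis differed from each other by 1–2 mm, within the calibration error.

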